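# Load a cold pack into the vaccine cool cabinet and bolt its drop-down door

## Task

Pull the cool cabinet's drop-down door all the way down by its orange bar, load the blue cold pack so that it lies flat on the cabinet floor, wholly past the doorway beside the green pack, then push the door back up until it is shut and slide the red-tabbed bolt fully home to lock it. Do not knock over the sanitiser bottle or the swab jar, and leave the orange-banded carton where it is.

Things in the scene. Friction and masses are not known exactly. Their poses are not given: they have to be found in the camera images.
- cabinet: The cool cabinet, fixed on the table: blue, 200 deep (x) x 375 wide (y) x 195 mm high, with a see-through top panel. Origin on the table under the middle of the doorway, in the plane of its front face; +x points into the cabinet (away from the robot), +y to the left, +z up; turned a little about the vertical. Inside: y -125 to +125 mm, x 0 to 180 mm, floor 81 mm and ceiling 177 mm above the table. The right-hand control side (y -225 to -125 mm) carries the bolt on its front.
- flap (a joint): Angle of the bottom-hinged white door, rad: 0 shut (upright), 1.571 fully open (level, its inner face a loading shelf 83 mm above the table, 2 mm above the cabinet floor, with nothing beneath it). Damped hinge with friction: it stays where it is left below about 0.5 rad (it may start ajar, up to 0.3 rad), and beyond that sinks slowly by its own weight to fully open. Lifting it from level takes about 4 N at the bar. The panel is 250 wide, 115 high, 16 mm thick; mass 0.6 kg.
- flap_hinge (a point): Middle of the door's hinge line (along the cabinet's y), at cabinet x -8 mm, z 75 mm; it runs in the mid-plane of the panel, at its lower edge.
- flap_bar (a point): Centre of the orange round pull bar, 14 mm thick and 120 mm long along the cabinet's y, carried on two 14 mm thick arms (at y -60 and +60 mm) beyond the door's free edge: its axis is 160 mm from the hinge line and 45 mm beyond the panel's edge, in the panel's mid-plane, with an open gap of 38 mm between bar and panel. Shut: 235 mm above the table, 40 mm above the cabinet top. Fully open: 75 mm above the table, towards the robot. The point moves with the door.
- bolt (a joint): Slide of the steel bolt, m: 0 fully drawn (clear of the door), 0.045 fully home (stop), sliding along the cabinet's +y (left) into the dark keeper on the door's front. It starts between 0 and 0.008. Friction about 2.5 N; it stays where it is left. Out with the door open, it would stop the door from shutting; home, it locks the door.
- bolt_lug (a point): Point on the bolt's upright red tab, 20 mm below the tab's top. The tab is 26 (x) x 12 (y) mm in section and its top is 240 mm above the table, 45 mm above the cabinet top; it stands in front of the control side, its centre at cabinet x -34 mm, y -195 mm with the bolt drawn. The bolt's guides beside it reach only 180 mm above the table.
- pack_center (a point): Centre of the blue cold pack, a rigid brick 100 (x) x 50 (y) x 36 (z) mm with a white cap and dark stripes on top, about 0.3 kg, lying flat on the table to the right of the cabinet.
- spare_center (a point): Centre of the green cold pack of the same size already in the left half of the cabinet (cabinet y about +80 mm), long side along the cabinet's x.
- carton_center (a point): Centre of the white carton with an orange band, 100 (x) x 55 (y) x 45 (z) mm, on the table near the blue pack; leave it alone.
- sanitiser: Red sanitiser bottle with a white cap, 64 mm across, 170 mm high; origin under its centre.
- swab_jar: Glass jar with a steel lid, 76 mm across, 100 mm high; origin under its centre.
There are look-alikes about, which are no part of the job. Of the things that look like the part that bears pack_center, take the one that is nearest to the robot's base at the start.

How it is judged:
By the outcome, as a careful person would: the job done as asked, in the order asked, and still so for the second after the job is handed in, with the robot touching nothing.
It also fails if it takes over 72 s, if anything falls off the work surface, if the arm or the gripper's body presses on something with over 40 N, if the wrist force passes 120 N, or if a joint passes its speed limit or range.

## Robot

A 6-joint arm with a two-finger parallel gripper is mounted at the origin on the work surface. World frame = base frame: x ahead of the robot, y to its left, z up, the work surface at z = 0. Lengths are in m, angles in rad, forces in N, time in s.
With the tool pointing down it reaches from about 0.275 to 0.85 m from the base axis. Payload 5.2 kg.
Tool frame: the origin (TCP) lies between the finger pads; the fingertips stand 8 mm ahead of it and the grasp point (between the pads) lies 11 mm behind it; y points along the fingers, z is the direction in which the jaws open and shut, and the axes are right-handed (so a half turn about y gives the same grasp; the last joint's range is limited). The gripper opens to 85 mm and grips with 20 to 120 N. Pads are 22 mm wide; open, the fingers measure 114 mm over their backs; the gripper's body (76 mm by 85 mm) begins 54 mm behind the grasp point. The pads swing forward as they close: fully open they stand 13 mm farther back than shut.
Start: joints at [-1.482, 0.259, 1.535, -0, 1.348, -0.203], TCP at [0.158, -0.527, 0.239] pointing down, gripper open.
Joint ranges: [-3.14, 3.14], [-0.91, 2.08], [0.19, 2.58], [-1.22, 4.36], [0.22, 2.71], [-3.12, 3.12]. Speed limits (rad/s): [2.57, 2.57, 3.14, 3.14, 3.14, 3.14].

## Interface

Orientations are given as a rotation vector (axis times angle).
In Python, from bench import monitor, imaging, job gives the robot as it stands.
- The arm moves only by the shell command python3 -m crank 'ROWS' [FORCE]. ROWS is JSON, a list of rows, each a list of 3 entries, a list of its own where there are three numbers: the turn, a rotation vector about the world's x, y, z in degrees, then the shift along the world's x, y, z in mm, then the opening, from 0 (shut) to 1 (fully open). In form: [[[rx, ry, rz], [tx, ty, tz], gripper], ...]. A call has 1 to 8 rows; each row shifts and turns the commanded pose from where the row before left it; what a row does not reach is not made up. A row lasts 1/12 s, in which the tool goes at most 41.7 mm and 7.16 degrees, less where a joint would pass 70% of its speed; a pose out of reach is approached as far as the arm can. A call with a gripper value outside its range is refused whole. The fingers move at their own pace and stop on an object; FORCE is the grip in N (left out, the last holds). Time passes only in rows, so rows that do not move let the fingers close. It gives the time, the measured TCP pose, the force and the opening at its end, in the units of the state.
- monitor.state(): the state, without advancing time (a new reading comes with each control period).
- imaging.get_image(name): name is "scene" or "top"; returns a dict with "img" (480x640x3 uint8, red, green, blue), "camera_matrix" (3x3 intrinsics, pixels), "rvec" (rotation vector, rad) and "tvec" (3), from world to camera coordinates, as OpenCV has them. Camera axes: x right, y down, z forward; pixel columns grow to the right and rows downward; lengths in m; the calibration is good to about 2 mm. A picture is of the moment at which its call begins. There is no depth.
- job.close_job(): hands the job in, once; it reports no verdict.
The state is a dict: "t": time; "joints": joint angles; "dq": joint speeds; "effort": joint torques, N m; "tcp_pos": TCP position; "eef_rot": TCP orientation; "contact_force": force on the tool from outside, world axes, zero at the start; "moment": the same for the moment, N m; "opening": finger opening in m.
Only numpy, scipy, OpenCV 4.12 (cv2) and the standard library are available. Lean on these libraries where they do the work, as an engineer would, in place of code of your own. Each camera call takes 0.05 s, during which the arm holds its last target. There are 200 camera calls.

## Working session

There is one attempt and no reset: what is moved stays moved. The work goes in short steps, Python scripts to look and compute and a shell command to move; the robot and the scene stay as the last step left them, time stands still between calls to the robot, and variables do not carry over. Pictures are saved under pics/ and viewed, about 8 in all and at most 12, crops included, and the job is handed in when it is done.

```bash
ls; mkdir -p pics; python3 - <<'E'
from bench import monitor, imaging
import cv2
s=monitor.state(); print(s)
for n in("scene","top"):
    d=imaging.get_image(n); cv2.imwrite(f"pics/{n}0.png",d["img"][:,:,::-1]); print(n,d["camera_matrix"],d["rvec"],d["tvec"])
E
```

```text
pics
{'t': 0.0, 'joints': array([-1.48181256e+00,  2.59316570e-01,  1.53612482e+00,  3.51421515e-05,
        1.34798242e+00, -2.02822887e-01]), 'dq': array([-1.19264010e-04,  6.87647287e-04, -1.08268130e-03,  5.62734441e-05,
       -9.79194836e-04, -2.53135327e-04]), 'effort': array([-2.87650928e-04, -4.46027792e+01, -2.90575916e+01, -1.49115381e-04,
        1.16728645e-02, -2.98017858e-05]), 'tcp_pos': array([ 0.15820002, -0.52620851,  0.23847215]), 'eef_rot': array([-0.30323922,  2.06653235, -2.06272134]), 'contact_force': array([ 0.27937265, -0.00451984, -0.54105724]), 'moment': array([-0.00015374, -0.02006332, -0.06484851]), 'opening': 0.08570481821990271}
scene [[544.23718105   0.         327.27449978]
 [  0.         544.23718105 244.51172085]
 [  0.           0.           1.        ]] [ 2.34245022  0.78378815 -0.25709631] [-0.44497053 -0.17581521  1.69136451]
top [[494.69353624   0.         315.8771753 ]
 [  0.         494.69353624 240.98653563]
 [  0.           0.           1.        ]] [ 2.13539409 -2.1937526   0.11951647] [-0.02972957  0.58244095  1.33274738]
```

View pics/scene0.png

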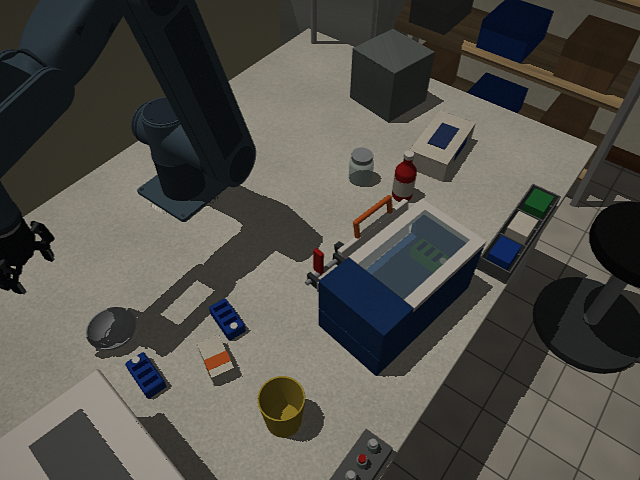

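View pics/top0.png

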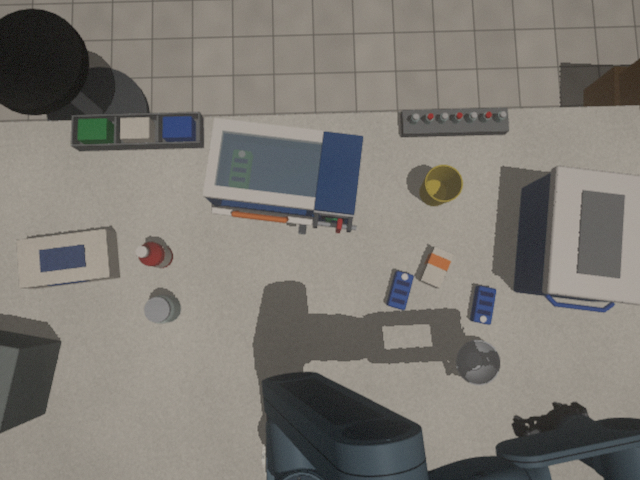

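Both views show the cabinet, with its door slightly ajar and the orange bar around top (258,216). The red tab is at about (340,224). There are two blue packs, at (400,289) and (483,304). I'll enlarge the area to get exact pixels.

```bash
cat > h.py <<'E'
import numpy as np, cv2
from bench import monitor, imaging
def cam(n):
    d=imaging.get_image(n); return d
def w(d,u,v,z):
    K=d["camera_matrix"];R=cv2.Rodrigues(np.array(d["rvec"],float))[0];t=np.array(d["tvec"],float)
    r=R.T@np.linalg.inv(K)@[u,v,1]; c=-R.T@t
    return c+r*(z-c[2])/r[2]
def px(d,P):
    return cv2.projectPoints(np.atleast_2d(np.array(P,float)),np.array(d["rvec"],float),np.array(d["tvec"],float),d["camera_matrix"],None)[0][:,0]
def crop(n,name,u0,v0,u1,v1,k):
    d=cam(n); cv2.imwrite(f"pics/{name}.png",cv2.resize(d["img"][v0:v1,u0:u1,::-1],None,fx=k,fy=k,interpolation=cv2.INTER_CUBIC)); return d
E
python3 - <<'E'
from h import *
d=crop("top","t1",195,105,505,325,2.5)
K=0
for nm,u,v,z in [("packA",400,289,.036),("packB",483,304,.036),("bottle",151,253,.17),("jar",158,308,.1),("carton",437,266,.045),("tab",340,224,.24),("bar",258,216,.23)]: print(nm,w(d,u,v,z).round(3),np.hypot(*w(d,u,v,z)[:2]).round(3))
E
```

```text
packA [ 0.443 -0.271  0.036] 0.52
packB [ 0.397 -0.494  0.036] 0.634
bottle [0.547 0.363 0.17 ] 0.657
jar [0.411 0.367 0.1  ] 0.551
carton [ 0.503 -0.372  0.045] 0.626
tab [ 0.597 -0.103  0.24 ] 0.606
bar [0.623 0.09  0.23 ] 0.629
```

View pics/t1.png

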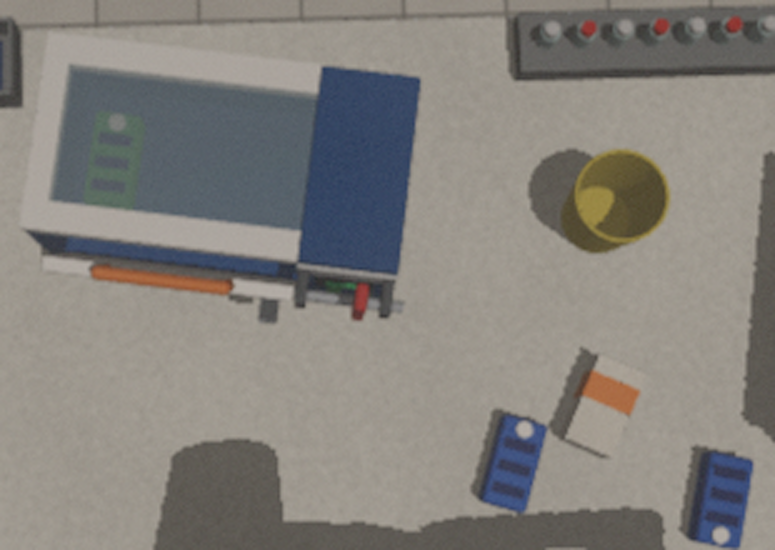

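```bash
cat > fit.py <<'E'
from h import *
d=cam("top")
W=lambda c,r,z: w(d,195+c/2.5,105+r/2.5,z)
def fit(model,meas):
    a=np.array(model,float)[:,:2];b=np.array(meas)[:,:2]
    A,B=a-a.mean(0),b-b.mean(0)
    th=np.arctan2((A[:,0]*B[:,1]-A[:,1]*B[:,0]).sum(),(A*B).sum())
    R=np.array([[np.cos(th),-np.sin(th)],[np.sin(th),np.cos(th)]])
    t=b.mean(0)-R@a.mean(0); print("res mm",((a@R.T+t-b)*1e3).round(1).tolist()); return th,R,t
th,R,t=fit([[0,.15],[0,-.225],[.2,-.225],[.2,.15]],[W(22,229,.195),W(397,272,.195),W(420,77,.195),W(48,30,.195)])
print("cab",np.degrees(th),t)
C=lambda p:R.T@(p[:2]-t)
for z in (.235,.23,.225): print("bar",z,W(92,271,z).round(3),W(231,288,z).round(3),C(W(92,271,z)).round(3),C(W(231,288,z)).round(3))
print("tab",C(W(362,287,.24)))
print("pack fit"); pt,_,pp=fit([[.05,.025],[.05,-.025],[-.05,-.025],[-.05,.025]],[W(505,412,.036),W(546,425,.036),W(522,511,.036),W(481,497,.036)]); print(np.degrees(pt),pp)
print("carton");ct,_,cp=fit([[.05,.0275],[.05,-.0275],[-.05,-.0275],[-.05,.0275]],[W(597,354,.045),W(645,374,.045),W(608,457,.045),W(565,437,.045)]); print(np.degrees(ct),cp)
print("spare",C(W(114,160,.117)))
E
python3 fit.py
python3 - <<'E'
from h import *
crop("scene","s1",290,170,490,320,4)
E
```

```text
res mm [[1.6, 3.0], [-1.0, -1.6], [1.3, -1.3], [-2.0, -0.1]]
cab -8.469994570872858 [0.65985131 0.08136165]
bar 0.235 [0.63  0.152 0.235] [0.61  0.021 0.235] [-0.04   0.065] [-0.04  -0.067]
bar 0.23 [0.631 0.152 0.23 ] [0.611 0.021 0.23 ] [-0.039  0.066] [-0.04  -0.067]
bar 0.225 [0.632 0.153 0.225] [0.612 0.021 0.225] [-0.039  0.067] [-0.039 -0.067]
tab [-0.02526096 -0.18970987]
pack fit
res mm [[1.7, 0.9], [1.2, -2.4], [-1.3, -1.1], [-1.6, 2.6]]
-18.573176005694602 [ 0.44220094 -0.27177929]
carton
res mm [[0.8, -1.0], [0.4, 0.4], [-1.0, -1.8], [-0.2, 2.5]]
-25.42724267063748 [ 0.49971745 -0.37100928]
spare [0.0969757  0.08125242]
```

View pics/s1.png

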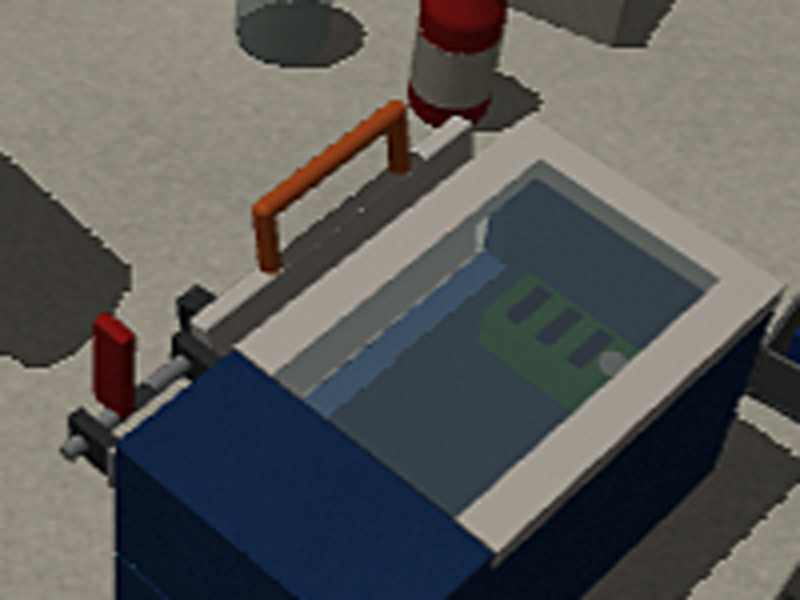

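```bash
cat > go.py <<'E'
# usage: go.py x y z yaw_of_jaw tilt  (cabinet frame xyz of GRASP point if 'c', m; jaw axis dir deg in cabinet; tilt deg of fingers from down toward cab +x)
import sys
from h import *
from scipy.spatial.transform import Rotation as Ro
th=np.radians(-8.47); Rc=Ro.from_euler('z',th); T=np.array([.6599,.0814,0])
fr,x,y,z,jaw,tilt=sys.argv[1],*map(float,sys.argv[2:7])
B=Rc if fr=='c' else Ro.identity(); O=T if fr=='c' else np.zeros(3)
tl=np.radians(tilt); ax=B.apply([np.sin(tl),0,-np.cos(tl)])
s=monitor.state(); cur=Ro.from_rotvec(s["eef_rot"])
best=None
for sg in(1,-1):
    jz=sg*B.apply([np.cos(np.radians(jaw)),np.sin(np.radians(jaw)),0]); jz=jz-ax*(jz@ax); jz/=np.linalg.norm(jz)
    M=Ro.from_matrix(np.c_[np.cross(ax,jz),ax,jz]); dr=(M*cur.inv()).as_rotvec(degrees=True)
    if best is None or np.linalg.norm(dr)<np.linalg.norm(best): best=dr
p=B.apply([x,y,z])+O+ax*.011
print("turn",best.round(1),"shift",((p-s["tcp_pos"])*1e3).round(1),"t",round(s["t"],2),"cab grasp now",((Rc.inv().apply(s["tcp_pos"]-.011*cur.apply([0,1,0])-T))*1e3).round(1))
print("F",np.round(s["contact_force"],1),"open",round(s["opening"],4),"q",s["joints"].round(2),"fingers",cur.apply([0,1,0]).round(2))
E
python3 go.py c -.0395 0 .31 0 0
```

```text
turn [-0.  -0.  64.8] shift [462.6 613.7  60.1] t 0.25 cab grasp now [-406.7 -675.2  249.9]
F [-0.4  0.1  0.6] open 0.0853 q [-1.48  0.26  1.54 -0.    1.35 -0.2 ] fingers [-0.  0. -1.]
```

```bash
python3 -m crank '[[[0,0,3],[15,20,20],0.5],[[0,0,3],[23,31,20],0.5],[[0,0,3],[23,31,20],0.5],[[0,0,3],[23,31,0],0.5],[[0,0,3],[23,31,0],0.5],[[0,0,3],[23,31,0],0.5],[[0,0,3],[23,31,0],0.5],[[0,0,3],[23,31,0],0.5]]' 25
python3 -m crank '[[[0,0,3],[23,31,0],0.5],[[0,0,3],[23,31,0],0.5],[[0,0,3],[23,31,0],0.5],[[0,0,3],[23,31,0],0.5],[[0,0,3],[23,31,0],0.5],[[0,0,3],[23,31,0],0.5],[[0,0,3],[23,31,0],0.5],[[0,0,3],[23,31,0],0.5]]'
python3 go.py c -.0395 0 .31 0 0
```

```text
t: 0.92
tcp_pos: [0.333, -0.2906, 0.2978]
eef_rot: [-0.673, 1.807, -1.808]
contact_force: [1.1, -0.8, 0.6]
opening: 0.0426
t: 1.58
tcp_pos: [0.5171, -0.0424, 0.2977]
eef_rot: [-0.969, 1.524, -1.525]
contact_force: [1.5, -1.1, 0.4]
opening: 0.0426
turn [ 0.   0.  16.7] shift [103.7 129.6   1.3] t 1.58 cab grasp now [-123.  -143.5  308.7]
F [ 1.5 -1.1  0.4] open 0.0426 q [-0.3   0.17  1.51 -0.    1.47  0.14] fingers [ 0. -0. -1.]
```

```bash
python3 -m crank '[[[0,0,4],[22,29,0],0.5],[[0,0,4],[22,29,0],0.5],[[0,0,4],[22,29,0],0.5],[[0,0,4],[20,25,0],0.5],[[0,0,0],[0,0,0],0.5],[[0,0,0],[0,0,0],0.5]]'
python3 go.py c -.0395 0 .231 0 0
```

```text
t: 2.08
tcp_pos: [0.6026, 0.0691, 0.2966]
eef_rot: [-1.131, 1.327, -1.325]
contact_force: [-0.7, -0.7, -0.5]
opening: 0.043
turn [ 0.  -0.1  0.7] shift [ 18.2  18.1 -76.6] t 2.08 cab grasp now [-54.8 -20.6 307.6]
F [-0.7 -0.7 -0.5] open 0.043 q [-0.07  0.33  1.29 -0.    1.52  0.09] fingers [-0. -0. -1.]
```

```bash
python3 -m crank '[[[0,0,0.7],[18,18,0],0.5],[[0,0,0],[0,0,-25],0.5],[[0,0,0],[0,0,-25],0.5],[[0,0,0],[0,0,-25],0.5],[[0,0,0],[0,0,0],0.5],[[0,0,0],[0,0,0],0.5]]'
python3 go.py c -.0395 0 .231 0 0; python3 - <<'E'
from h import *
crop("scene","s2",250,80,490,260,3.3)
E
```

```text
t: 2.58
tcp_pos: [0.619, 0.0845, 0.2218]
eef_rot: [-1.137, 1.323, -1.319]
contact_force: [0.2, -0.6, 0.0]
opening: 0.0429
turn [ 0.  -0.2  0.2] shift [ 1.8  2.7 -1.8] t 2.58 cab grasp now [-40.9  -2.9 232.8]
F [ 0.2 -0.6  0. ] open 0.0429 q [-0.04  0.41  1.37 -0.    1.37  0.11] fingers [-0. -0. -1.]
```

View pics/s2.png

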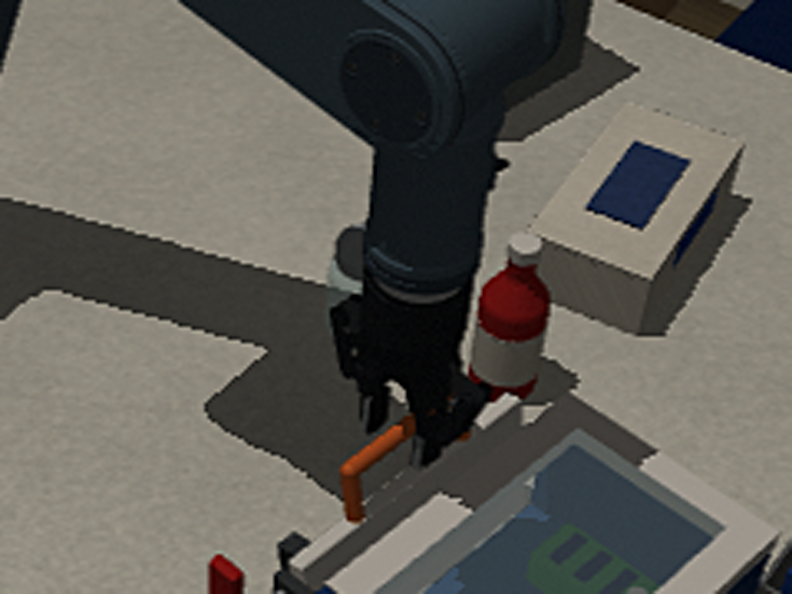

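The fingers straddle the bar at about (410,430) in the crop, clear of the bottle and jar. I'll close and pull.

```bash
python3 -m crank '[[[0,0,0],[0,0,0],0],[[0,0,0],[0,0,0],0],[[0,0,0],[0,0,0],0],[[0,0,0],[0,0,0],0],[[0,0,0],[-15,2,-4],0],[[0,0,0],[-15,2,-5.5],0],[[0,0,0],[-14,2,-7],0],[[0,0,0],[0,0,0],0]]' 25
python3 go.py c -.0847 0 .2154 0 0
```

```text
t: 3.3
tcp_pos: [0.5743, 0.0923, 0.2065]
eef_rot: [-1.136, 1.319, -1.318]
contact_force: [-2.7, 0.9, 2.8]
opening: 0.0131
turn [-0.  -0.1  0.1] shift [ 1.8  1.6 -2.1] t 3.3 cab grasp now [-86.2  -1.8 217.5]
F [-2.7  0.9  2.8] open 0.0131 q [-0.03  0.34  1.51  0.    1.3   0.12] fingers [-0.  0. -1.]
```

```bash
python3 -m crank '[[[0,0,0],[-19.5,3,-13],0],[[0,0,0],[-18,2.6,-16],0],[[0,0,0],[-15,2.2,-18.4],0],[[0,0,0],[-12,1.8,-20.5],0],[[0,0,0],[-9,1.3,-22],0],[[0,0,0],[-6,0.9,-23],0],[[0,0,0],[-2,0.3,-16],0],[[0,0,0],[-0.5,0,-12],0]]'
python3 -m crank '[[[0,0,0],[0,0,-3],0],[[0,0,0],[0,0,0],0],[[0,0,0],[0,0,0],0]]'
python3 go.py c -.168 0 .075 0 0
```

```text
t: 3.97
tcp_pos: [0.4947, 0.1041, 0.0646]
eef_rot: [-1.134, 1.319, -1.318]
contact_force: [-1.0, 2.3, 2.1]
opening: 0.0133
t: 4.22
tcp_pos: [0.4946, 0.104, 0.0629]
eef_rot: [-1.135, 1.32, -1.318]
contact_force: [-2.5, -0.0, 4.8]
opening: 0.0131
turn [-0.  -0.   0.1] shift [-0.8  2.1  1.1] t 4.22 cab grasp now [-166.8   -2.    73.9]
F [-2.5 -0.   4.8] open 0.0131 q [-0.01  0.37  1.86  0.    0.91  0.14] fingers [-0.  0. -1.]
```

```bash
python3 -m crank '[[[0,0,0],[0,0,0],0.35],[[0,0,0],[0,0,0],0.35],[[0,0,0],[0,0,0],0.35],[[0,0,0],[0,0,35],0.35],[[0,0,0],[0,0,40],0.35],[[0,0,0],[0,0,40],0.5],[[0,0,0],[0,0,0],0.75],[[0,0,0],[0,0,0],0.75]]'
python3 go.py w .429 -.2675 .15 71.4 0; python3 - <<'E'
from h import *
d=crop("scene","s3",200,150,520,390,2.5)
E
```

```text
t: 4.88
tcp_pos: [0.4965, 0.1037, 0.1801]
eef_rot: [-1.129, 1.314, -1.321]
contact_force: [-1.5, -0.2, 0.7]
opening: 0.0636
turn [-0.3  0.3 80. ] shift [ -67.5 -371.2  -41.1] t 4.88 cab grasp now [-165.    -2.   191.1]
F [-1.5 -0.2  0.7] open 0.0636 q [-0.01  0.23  1.73 -0.    1.18  0.14] fingers [ 0.01 -0.   -1.  ]
```

View pics/s3.png

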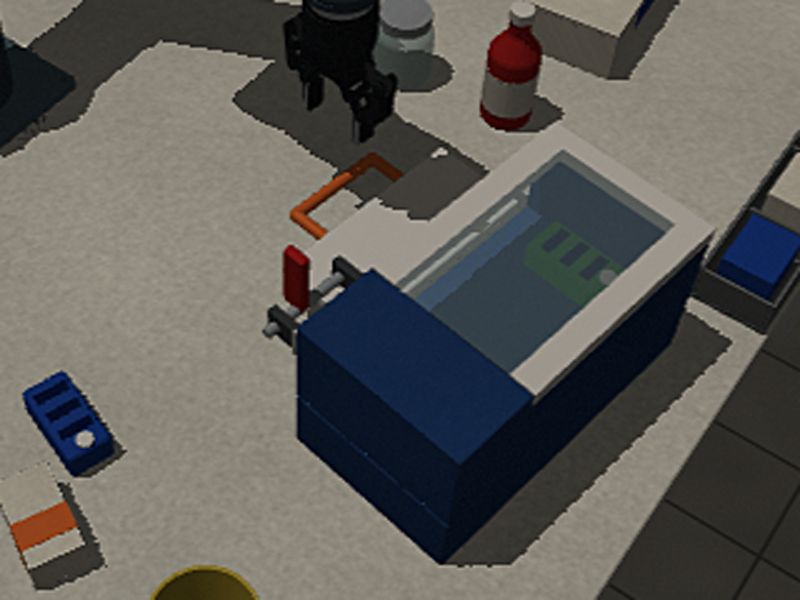

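The door is level and the shelf clear. The pack's top centre is at about (70,421) in the crop.

```bash
python3 -m crank '[[[0,0,5],[-4,-20,0],0.75],[[0,0,6.5],[-5.5,-31,0],0.75],[[0,0,6.5],[-5.5,-31,0],0.75],[[0,0,6.5],[-5.5,-31,0],0.75],[[0,0,6.5],[-5.5,-31,0],0.75],[[0,0,6.5],[-5.5,-31,0],0.75],[[0,0,6.5],[-5.5,-31,0],0.75],[[0,0,6.5],[-5.5,-31,0],0.75]]' 
python3 -m crank '[[[0,0,6.5],[-5.5,-31,0],0.75],[[0,0,6.5],[-5.5,-31,-10],0.75],[[0,0,6.5],[-5.5,-31,-20],0.75],[[0,0,6],[-5,-31,-10],0.75],[[0,0,4],[-3,-10,0],0.75],[[0,0,0],[0,0,0],0.75],[[0,0,0],[0,0,0],0.75]]' 
python3 go.py w .429 -.2675 .024 71.4 0; python3 - <<'E'
from h import *
d=cam("scene"); print(w(d,228,318.5,.036))
d=crop("top","t4",340,220,480,340,5)
E
```

```text
t: 5.6
tcp_pos: [0.4503, -0.1341, 0.1754]
eef_rot: [-1.47, 0.654, -0.648]
contact_force: [-0.4, 0.0, 0.6]
opening: 0.0641
t: 6.18
tcp_pos: [0.4264, -0.2668, 0.1356]
eef_rot: [-1.553, 0.26, -0.255]
contact_force: [0.5, 0.4, -0.0]
opening: 0.064
turn [-0.2 -0.1  0.2] shift [   2.6   -0.7 -122.6] t 6.18 cab grasp now [-179.7 -378.8  146.6]
F [ 0.5  0.4 -0. ] open 0.064 q [-0.78  0.27  1.79  0.    1.08 -2.02] fingers [-0.  0. -1.]
[ 0.45245025 -0.27755678  0.036     ]
```

View pics/t4.png

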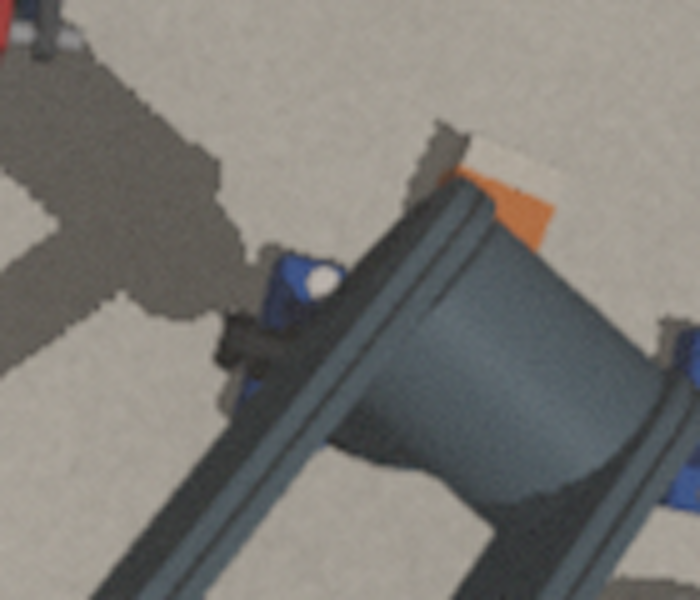

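```bash
python3 -m crank '[[[0,0,0.2],[3,-1,-25],0.9],[[0,0,0],[0,0,-35],0.9],[[0,0,0],[0,0,-35],0.9],[[0,0,0],[0,0,-20],0.9],[[0,0,0],[0,0,-7],0.9],[[0,0,0],[0,0,0],0.9],[[0,0,0],[0,0,0],0.9]]' 40
python3 go.py w .429 -.2675 .024 71.4 0; python3 - <<'E'
from h import *
d=crop("scene","s5",170,230,330,350,5)
E
```

```text
t: 6.87
tcp_pos: [0.4311, -0.2679, 0.016]
eef_rot: [-1.557, 0.251, -0.252]
contact_force: [-0.5, -0.2, 0.1]
opening: 0.0768
turn [ 0.   0.  -0.3] shift [-2.1  0.4 -3. ] t 6.87 cab grasp now [-174.9 -379.1   27. ]
F [-0.5 -0.2  0.1] open 0.0768 q [-0.78  0.45  1.89  0.    0.8  -2.03] fingers [ 0. -0. -1.]
```

View pics/s5.png

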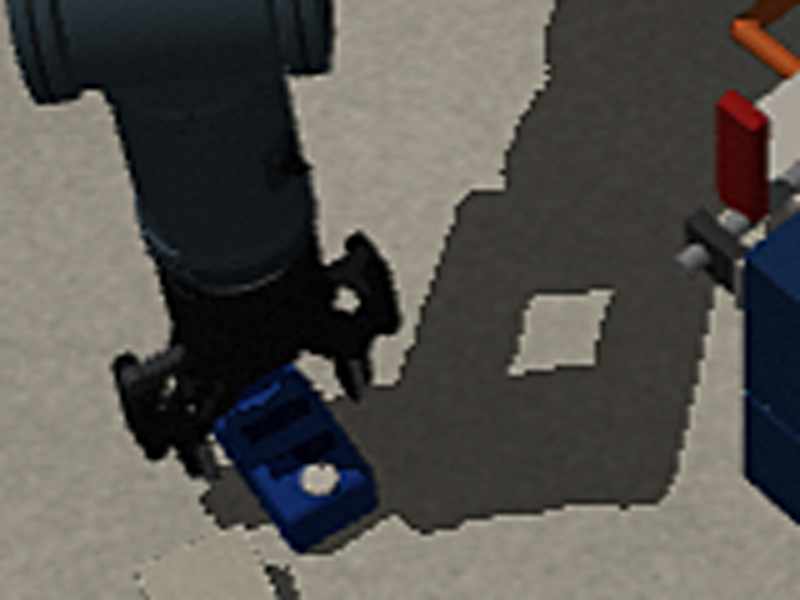

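The fingers straddle the rear half of the pack, clear of the carton. I'll grip, lift, and measure the longitudinal offset.

```bash
python3 - <<'E'
from h import *
d=cam("scene"); 
m=(w(d,170+378/5,230+478/5,.036)+w(d,170+297/5,230+524/5,.036))/2; print("far mid",m)
print("edge dist along pack from tcp", (m[:2]-np.array([.4311,-.2679]))@[.948,-.319])
E
python3 -m crank '[[[0,0,0],[0,0,0],0],[[0,0,0],[0,0,0],0],[[0,0,0],[0,0,0],0],[[0,0,0],[0,0,0],0],[[0,0,0],[0,0,0],0],[[0,0,0],[0,0,30],0],[[0,0,0],[0,0,40],0],[[0,0,0],[0,0,0],0]]' 40
python3 go.py c -.08 -.04 .20 90 0
```

```text
far mid [ 0.49391621 -0.28782957  0.036     ]
edge dist along pack from tcp 0.06590729636171044
t: 7.63
tcp_pos: [0.4332, -0.271, 0.0914]
eef_rot: [-1.562, 0.245, -0.259]
contact_force: [1.7, -1.4, -3.0]
opening: 0.0491
turn [0.4 0.5 9.9] shift [141.7 324.6  97.6] t 7.63 cab grasp now [-172.4 -381.8  102.4]
F [ 1.7 -1.4 -3. ] open 0.0491 q [-0.78  0.34  1.83  0.    0.97 -2.03] fingers [ 0.01 -0.01 -1.  ]
```

```bash
python3 -m crank '[[[0,0,0],[2,15,35],0],[[0,0,1],[4,30,35],0],[[0,0,1],[4.5,31,27],0],[[0,0,1],[4.5,31,0],0],[[0,0,1],[4.5,31,0],0],[[0,0,1],[4.5,31,0],0],[[0,0,1],[4.5,31,0],0],[[0,0,1],[4.5,31,0],0]]' 
python3 -m crank '[[[0,0,1],[4.5,31,0],0],[[0,0,1],[4.5,31,0],0],[[0,0,1],[4.5,31,0],0],[[0,0,0],[0,0,0],0],[[0,0,0],[0,0,0],0]]'
python3 go.py c -.08 -.04 .20 90 0
```

```text
t: 8.3
tcp_pos: [0.4622, -0.0386, 0.1785]
eef_rot: [-1.565, 0.156, -0.155]
contact_force: [1.1, 0.7, -3.2]
opening: 0.0491
t: 8.72
tcp_pos: [0.4757, 0.0543, 0.1782]
eef_rot: [-1.568, 0.113, -0.111]
contact_force: [-0.1, -0.8, -4.3]
opening: 0.0492
turn [-0.  -0.1 -0.3] shift [99.2 -0.7 10.8] t 8.72 cab grasp now [-178.2  -53.9  189.2]
F [-0.1 -0.8 -4.3] open 0.0492 q [-0.12  0.18  1.79 -0.    1.17 -1.55] fingers [-0.  0. -1.]
```

```bash
python3 -m crank '[[[0,0,0],[30,0,0],0],[[0,0,0],[35,0,0],0],[[0,0,0],[34,0,-10],0],[[0,0,0],[0,0,-25],0],[[0,0,0],[0,0,-25],0],[[0,0,0],[0,0,-10],0],[[0,0,0],[0,0,0],0],[[0,0,0],[0,0,0],0]]' 
python3 go.py c -.08 -.04 .111 90 0; python3 - <<'E'
from h import *
d=crop("scene","s6",270,140,470,290,4)
E
```

```text
t: 9.38
tcp_pos: [0.5748, 0.052, 0.1085]
eef_rot: [-1.568, 0.117, -0.114]
contact_force: [-0.3, -0.2, -3.4]
opening: 0.0493
turn [-0.  -0.1 -0. ] shift [ 0.   1.6 -8.5] t 9.38 cab grasp now [-79.8 -41.6 119.5]
F [-0.3 -0.2 -3.4] open 0.0493 q [-0.1   0.42  1.64 -0.    1.08 -1.53] fingers [-0.  0. -1.]
```

View pics/s6.png

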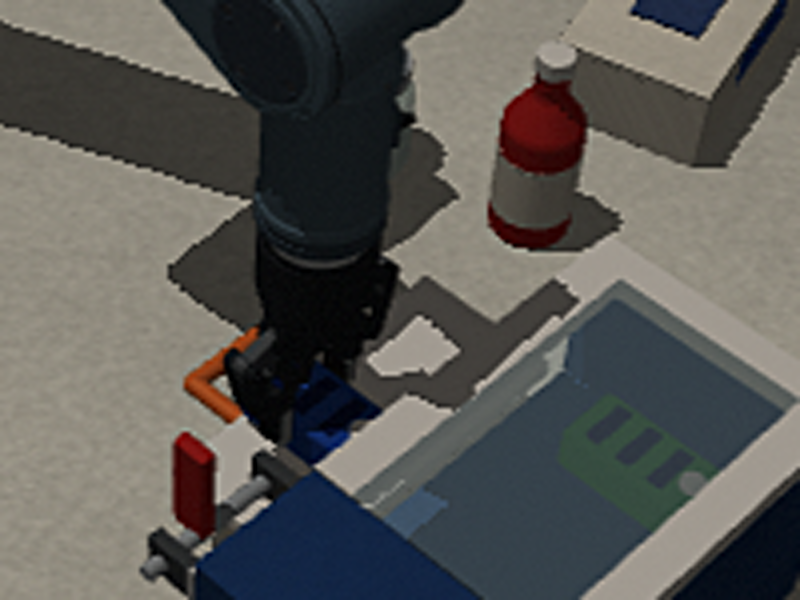

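The pack is over the shelf, with its front near the doorway and its cap just hidden by the top rim. I'll lower and release.

```bash
python3 -m crank '[[[0,0,0],[0,0,-5],0],[[0,0,0],[0,0,-3.5],0],[[0,0,0],[0,0,-1],0],[[0,0,0],[0,0,0],0]]' 
python3 -m crank '[[[0,0,0],[0,0,0],0.85],[[0,0,0],[0,0,0],0.85],[[0,0,0],[0,0,0],0.85],[[0,0,0],[0,0,0],0.85],[[0,0,0],[0,0,30],0.85],[[0,0,0],[-15,2,35],0.85],[[0,0,0],[-35,5,20],0.4],[[0,0,0],[-35,5,0],0.4]]'
python3 go.py c -.17 -.04 .16 90 45
```

```text
t: 9.77
tcp_pos: [0.5756, 0.0527, 0.0999]
eef_rot: [-1.568, 0.114, -0.116]
contact_force: [-0.3, -0.1, -2.2]
opening: 0.0493
t: 10.43
tcp_pos: [0.4934, 0.0644, 0.1889]
eef_rot: [-1.568, 0.108, -0.123]
contact_force: [0.2, -0.4, 0.9]
opening: 0.0502
turn [ -6.6 -44.   -0.1] shift [  0.2   1.3 -36.7] t 10.43 cab grasp now [-162.3  -41.3  199.9]
F [ 0.2 -0.4  0.9] open 0.0502 q [-0.09  0.2   1.74  0.    1.19 -1.52] fingers [ 0.01 -0.   -1.  ]
```

```bash
sed -e 's/p=B.apply(\[x,y,z\])+O+ax\*.011/p=B.apply([x,y,z])+O-ax*.008/' -e 's/-.011\*cur/+.008*cur/' -e 's/cab grasp now/cab TIP now/' go.py > tip.py
python3 -m crank '[[[0,0,0],[0,0,-10],0],[[-1,-6.9,0],[0,0,-10],0],[[-1,-6.9,0],[0,0,-10],0],[[-1,-6.9,0],[0,0,0],0],[[0,0,0],[0,0,0],0],[[0,0,0],[0,0,0],0]]'
python3 tip.py c -.13 -.04 .10 90 21
```

```text
t: 10.93
tcp_pos: [0.4884, 0.0652, 0.1536]
eef_rot: [-1.575, -0.17, -0.397]
contact_force: [0.2, 0.0, 1.1]
opening: 0.0003
turn [-0.1 -0.3 -0.1] shift [ 34.2  -3.8 -46.1] t 10.93 cab TIP now [-164.4  -41.3  146.1]
F [0.2 0.  1.1] open 0.0003 q [-0.08  0.06  2.07 -0.04  0.65 -1.48] fingers [ 0.35 -0.05 -0.94]
```

```bash
python3 -m crank '[[[0,0,0],[17,-2,-20],0],[[0,0,0],[17,-2,-20],0],[[0,0,0],[0,0,-6],0],[[0,0,0],[0,0,0],0],[[0,0,0],[10,-1.5,0],0],[[0,0,0],[10,-1.5,0],0],[[0,0,0],[10,-1.5,0],0],[[0,0,0],[10,-1.5,0],0]]'
python3 -m crank '[[[0,0,0],[10,-1.5,0],0],[[0,0,0],[10,-1.5,0],0],[[0,0,0],[10,-1.5,0],0],[[0,0,0],[0,0,0],0]]'
python3 tip.py c -.05 -.04 .10 90 38; python3 - <<'E'
from h import *
d=crop("scene","s7",290,150,450,270,5)
E
```

```text
t: 11.6
tcp_pos: [0.5657, 0.0547, 0.1089]
eef_rot: [-1.574, -0.173, -0.401]
contact_force: [-3.4, 0.4, 2.3]
opening: -0.0002
t: 11.93
tcp_pos: [0.5976, 0.0497, 0.1094]
eef_rot: [-1.574, -0.176, -0.404]
contact_force: [1.3, -0.2, -0.4]
opening: 0.0003
turn [ -2.5 -16.7  -0.1] shift [ 2.1  0.2 -3.1] t 11.93 cab TIP now [-54.  -40.5 101.9]
F [ 1.3 -0.2 -0.4] open 0.0003 q [-0.09  0.3   1.9  -0.03  0.57 -1.49] fingers [ 0.36 -0.05 -0.93]
```

View pics/s7.png

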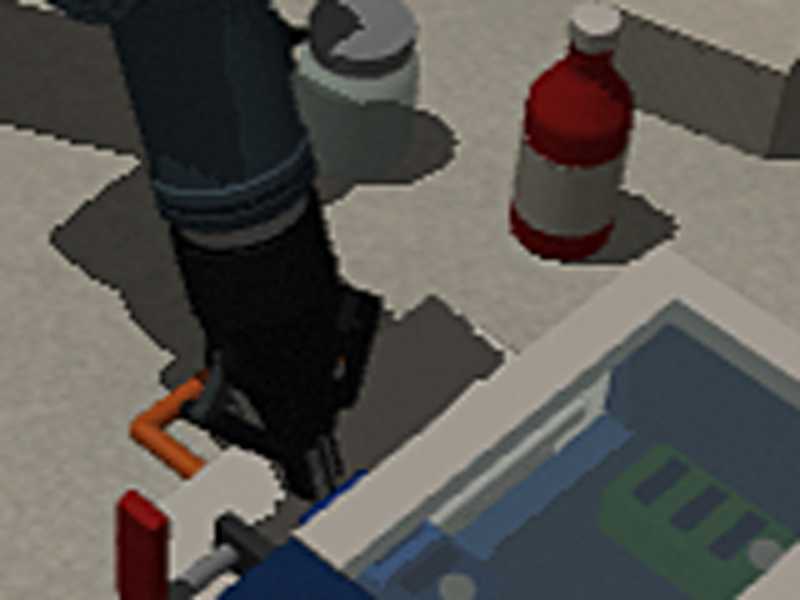

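```bash
python3 -m crank '[[[-0.6,-4,0],[7,-1,-0.5],0],[[-0.6,-4,0],[7,-1,-0.5],0],[[-0.6,-4,0],[7,-1,-0.5],0],[[-0.6,-4,0],[7,-1,-0.5],0],[[0,0,0],[5,-0.8,0],0],[[0,0,0],[0,0,0],0],[[0,0,0],[0,0,0],0]]'
python3 tip.py c 0 -.04 .10 90 45
```

```text
t: 12.57
tcp_pos: [0.6332, 0.0488, 0.1227]
eef_rot: [-1.566, -0.375, -0.602]
contact_force: [-0.1, -0.6, 0.1]
opening: 0.0002
turn [-1.  -9.3  0.2] shift [ 15.2  -6.2 -17. ] t 12.57 cab TIP now [-16.9 -36.2 116.2]
F [-0.1 -0.6  0.1] open 0.0002 q [-0.07  0.29  2.02 -0.24  0.22 -1.27] fingers [ 0.57 -0.09 -0.81]
```

```bash
python3 -m crank '[[[0.8,7,0],[-14,1,-8],0],[[0,0,0],[0,-2,-8],0],[[0,0,0],[0,0,0],0],[[0,0,0],[0,0,0],0]]'
python3 tip.py c -.01 -.04 .10 90 30
```

```text
t: 12.9
tcp_pos: [0.6191, 0.0474, 0.1057]
eef_rot: [-1.581, -0.28, -0.508]
contact_force: [0.2, 0.4, -0.9]
opening: -0.0002
turn [ 0.5 -1.4  0.2] shift [21.1 -3.5  1.2] t 12.9 cab TIP now [-31.6 -39.7  98.7]
F [ 0.2  0.4 -0.9] open -0.0002 q [-0.08  0.31  1.97 -0.13  0.37 -1.4 ] fingers [ 0.47 -0.08 -0.88]
```

```bash
python3 -m crank '[[[0,0,0],[7,-1,0],0],[[0,0,0],[7,-1,0],0],[[-0.5,-2,0],[6,-1,0],0],[[-0.5,-2,0],[6,-1,0],0],[[0,0,0],[0,0,0],0],[[0,0,0],[0,0,0],0]]'
python3 tip.py c 0.005 -.04 .10 90 35;python3 - <<'E'
from h import *
d=crop("scene","s8",310,170,450,275,5.7)
E
```

```text
t: 13.4
tcp_pos: [0.6442, 0.044, 0.1057]
eef_rot: [-1.582, -0.335, -0.559]
contact_force: [0.0, 0.2, -0.9]
opening: -0.0001
turn [ 0.7 -2.6  0.2] shift [10.2 -2.2  0.9] t 13.4 cab TIP now [ -5.7 -39.4  98.9]
F [ 0.   0.2 -0.9] open -0.0001 q [-0.07  0.34  1.96 -0.21  0.28 -1.32] fingers [ 0.53 -0.1  -0.84]
```

View pics/s8.png

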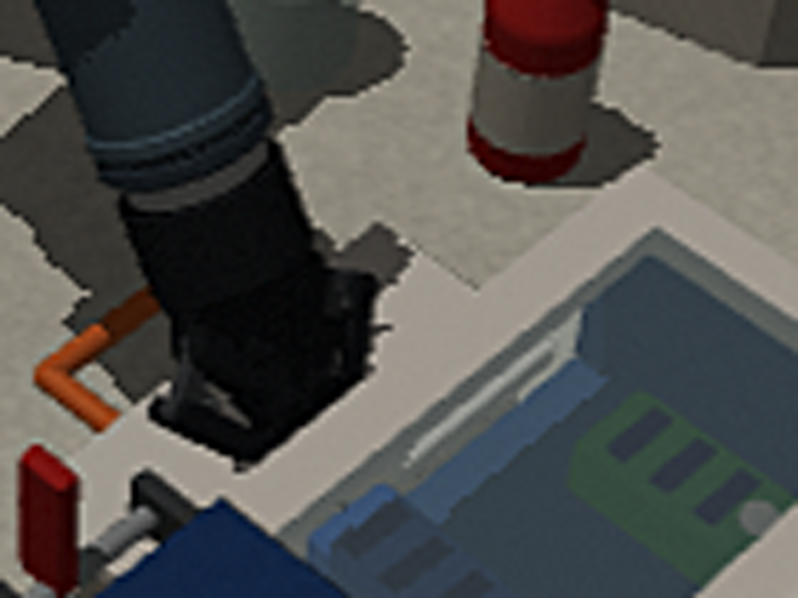

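```bash
python3 - <<'E'
from h import *
d=cam("scene");th=np.radians(-8.47);R=np.array([[np.cos(th),-np.sin(th)],[np.sin(th),np.cos(th)]])
for a,b in((315,545),(385,490)): print((R.T@(w(d,310+a/5.7,170+b/5.7,.117)[:2]-[.6599,.0814])).round(3))
E
python3 -m crank '[[[0,-1,0],[4,-0.6,0],0],[[0,-1,0],[3,-0.5,0],0],[[0,0,0],[0,0,0],0]]'
python3 -m crank '[[[0,-0.5,0],[3,-0.5,0],0],[[0,0,0],[2,-0.3,0],0],[[0,0,0],[0,0,0],0]]'
python3 tip.py c 0.01 -.04 .10 90 35
```

```text
[ 0.012 -0.068]
[ 0.012 -0.023]
t: 13.75
tcp_pos: [0.6509, 0.0428, 0.1057]
eef_rot: [-1.574, -0.361, -0.587]
contact_force: [-0.6, 0.3, 0.7]
opening: -0.0001
t: 14.0
tcp_pos: [0.6566, 0.0421, 0.1068]
eef_rot: [-1.573, -0.366, -0.593]
contact_force: [-2.1, -1.2, -1.1]
opening: 0.0005
turn [ 0.7 -0.2  0.3] shift [ 2.8 -1.1 -0.2] t 14.0 cab TIP now [  7.1 -39.4 100.2]
F [-2.1 -1.2 -1.1] open 0.0005 q [-0.08  0.35  1.97 -0.24  0.22 -1.28] fingers [ 0.56 -0.1  -0.82]
```

```bash
python3 -m crank '[[[0,0,0],[1.5,-0.2,0],0],[[0,0,0],[1.5,-0.2,0],0],[[0,0,0],[0,0,0],0]]'
python3 tip.py c -.20 0 .2 90 0
```

```text
t: 14.25
tcp_pos: [0.6596, 0.0418, 0.1068]
eef_rot: [-1.573, -0.367, -0.593]
contact_force: [-0.5, -0.1, -0.7]
opening: -0.0001
turn [ 5.9 34.5  0. ] shift [-197.6   69.1  101.2] t 14.25 cab TIP now [ 10.2 -39.4 100.3]
F [-0.5 -0.1 -0.7] open -0.0001 q [-0.08  0.35  1.96 -0.24  0.22 -1.28] fingers [ 0.56 -0.1  -0.82]
```

```bash
python3 -m crank '[[[0,2,0],[-20,3,0],0],[[1,6,0],[-30,4,0],0],[[1,6,0],[-35,5,0],0],[[1,6,0],[-35,5,10],0.3],[[1,6,0],[-35,5,30],0.3],[[1,6,0],[-30,24,40],0.5],[[0.9,2.5,0],[-10,24,21],0.5],[[0,0,0],[0,0,0],0.5]]'
python3 go.py c -.168 0 .19 0 0; python3 - <<'E'
from h import *
d=crop("scene","s9",290,150,450,270,5)
import cv2
E
```

```text
t: 14.92
tcp_pos: [0.4824, 0.1059, 0.1959]
eef_rot: [-1.565, 0.095, -0.13]
contact_force: [1.9, -0.4, 0.2]
opening: 0.0427
turn [-1.   1.  89.8] shift [ 11.3   0.2 -16.9] t 14.92 cab grasp now [-179.4   -1.9  206.9]
F [ 1.9 -0.4  0.2] open 0.0427 q [-0.01  0.18  1.75  0.    1.19 -1.44] fingers [ 0.02  0.   -1.  ]
```

View pics/s9.png

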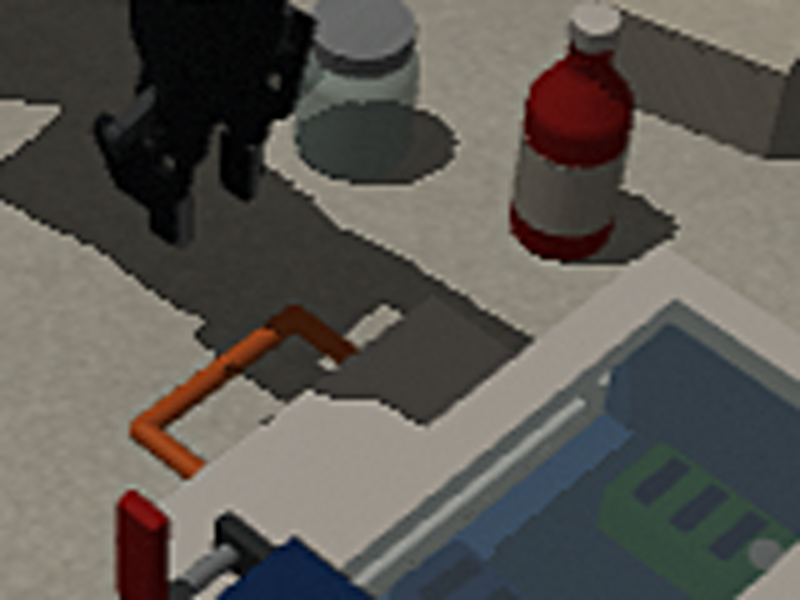

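Shelf is clear and the blue pack's rear edge is inside, past the doorway, at about (430,565). Now regrip the bar, turning -90° to stay off the joint 6 limit.

```bash
python3 -m crank '[[[0,0,-6],[3,0,0],0.4],[[0,0,-7],[3,0,0],0.4],[[0,0,-7],[3,0,0],0.4],[[0,0,-7],[2,0,0],0.4],[[0,0,-7],[0,0,0],0.4],[[0,0,-7],[0,0,0],0.4],[[0,0,-7],[0,0,0],0.4],[[0,0,-7],[0,0,0],0.4]]'
python3 -m crank '[[[0,0,-7],[0,0,0],0.4],[[0,0,-7],[0,0,0],0.4],[[0,0,-7],[0,0,0],0.4],[[0,0,-7],[0,0,0],0.4],[[0,0,-7],[0,0,0],0.4],[[0,0,0],[0,0,0],0.4],[[0,0,0],[0,0,0],0.4]]'
python3 go.py c -.168 0 .075 0 0
```

```text
t: 15.63
tcp_pos: [0.4902, 0.103, 0.1892]
eef_rot: [-1.4, 0.855, -0.875]
contact_force: [-0.4, 0.3, -0.8]
opening: 0.034
t: 16.22
tcp_pos: [0.4901, 0.1031, 0.1896]
eef_rot: [-1.15, 1.306, -1.323]
contact_force: [-0.3, -0.0, 0.1]
opening: 0.0338
turn [ 0.8 -0.1 -0.4] shift [   3.6    3.  -125.6] t 16.22 cab grasp now [-171.1   -3.3  200.6]
F [-0.3 -0.   0.1] open 0.0338 q [-0.01  0.21  1.72 -0.02  1.21  0.14] fingers [-0.   -0.01 -1.  ]
```

```bash
python3 -m crank '[[[0.8,0,-0.4],[4,3,-30],0.4],[[0,0,0],[0,0,-35],0.4],[[0,0,0],[0,0,-35],0.4],[[0,0,0],[0,0,-23],0.4],[[0,0,0],[0,0,0],0.4],[[0,0,0],[0,0,0],0.4]]'
python3 go.py c -.168 0 .075 0 0
python3 -m crank '[[[0,0,0],[0,0,0],0],[[0,0,0],[0,0,0],0],[[0,0,0],[0,0,0],0],[[0,0,0],[0,0,0],0],[[0,0,0],[0,0,0],0]]' 30
python3 go.py c -.168 0 .075 0 0
```

```text
t: 16.72
tcp_pos: [0.4933, 0.1064, 0.0665]
eef_rot: [-1.138, 1.322, -1.316]
contact_force: [1.1, 0.0, 1.3]
opening: 0.0343
turn [-0.  -0.3  0.1] shift [ 0.5 -0.3 -2.5] t 16.72 cab grasp now [-168.5    0.2   77.5]
F [1.1 0.  1.3] open 0.0343 q [-0.01  0.37  1.86  0.    0.92  0.14] fingers [-0.  0. -1.]
t: 17.13
tcp_pos: [0.495, 0.1067, 0.0692]
eef_rot: [-1.133, 1.319, -1.32]
contact_force: [-3.2, 0.1, 7.6]
opening: 0.0129
turn [-0.   0.1  0.2] shift [-1.3 -0.5 -5.2] t 17.13 cab grasp now [-166.8    0.7   80.2]
F [-3.2  0.1  7.6] open 0.0129 q [-0.01  0.37  1.86  0.    0.92  0.14] fingers [ 0.  0. -1.]
```

```bash
python3 -m crank '[[[0,0,0],[0.5,0,11],0],[[0,0,0],[2,-0.3,16],0],[[0,0,0],[6,-0.9,23],0],[[0,0,0],[9,-1.3,22],0],[[0,0,0],[12,-1.8,20.5],0],[[0,0,0],[15,-2.2,18.4],0],[[0,0,0],[18,-2.6,16],0],[[0,0,0],[0,0,0],0]]'
python3 go.py c -.1048 0 .2024 0 0
```

```text
t: 17.8
tcp_pos: [0.555, 0.0978, 0.1994]
eef_rot: [-1.138, 1.323, -1.317]
contact_force: [-21.3, 0.4, 26.1]
opening: 0.0126
turn [-0.  -0.3  0.2] shift [ 1.3 -0.9 -8. ] t 17.8 cab grasp now [-106.1    0.7  210.4]
F [-21.3   0.4  26.1] open 0.0126 q [-0.02  0.31  1.56  0.    1.27  0.13] fingers [-0.01  0.   -1.  ]
```

```bash
python3 -m crank '[[[0,0,0],[-2,0.3,3],0],[[0,0,0],[0,0,0],0]]'
python3 go.py c -.1048 0 .2024 0 0
```

```text
t: 17.97
tcp_pos: [0.5543, 0.0978, 0.1992]
eef_rot: [-1.134, 1.32, -1.32]
contact_force: [-6.8, 0.1, 7.6]
opening: 0.0124
turn [ 0.  -0.   0.2] shift [ 1.9 -1.  -7.8] t 17.97 cab grasp now [-106.9    0.7  210.2]
F [-6.8  0.1  7.6] open 0.0124 q [-0.02  0.31  1.56 -0.    1.27  0.13] fingers [-0. -0. -1.]
```

```bash
python3 -m crank '[[[0,0,0],[9,-1.3,6.5],0],[[0,0,0],[9,-1.3,6],0],[[0,0,0],[14.2,-2.1,7],0],[[0,0,0],[14.8,-2.2,5.5],0],[[0,0,0],[0,0,0],0],[[0,0,0],[0,0,0],0]]'
python3 go.py c -.0553 0 .2279 0 0
```

```text
t: 18.47
tcp_pos: [0.603, 0.0906, 0.225]
eef_rot: [-1.132, 1.318, -1.321]
contact_force: [-4.2, -0.7, 11.3]
opening: 0.0126
turn [0.  0.1 0.2] shift [ 2.2 -1.1 -8.1] t 18.47 cab grasp now [-57.7   0.7 236. ]
F [-4.2 -0.7 11.3] open 0.0126 q [-0.03  0.37  1.41 -0.    1.36  0.12] fingers [ 0. -0. -1.]
```

```bash
python3 -m crank '[[[0,0,0],[12,-1.8,4.5],0],[[0,0,0],[12,-1.8,3],0],[[0,0,0],[12,-1.8,1.5],0],[[0,0,0],[10,-1.5,0.5],0],[[0,0,0],[0,0,0],0],[[0,0,0],[0,0,0],0]]'
python3 go.py c -.008 0 .235 0 0
```

```text
t: 18.97
tcp_pos: [0.6491, 0.0837, 0.2332]
eef_rot: [-1.132, 1.318, -1.321]
contact_force: [0.7, -0.1, 4.5]
opening: 0.0126
turn [0.  0.1 0.2] shift [ 2.8 -1.1 -9.2] t 18.97 cab grasp now [-11.    0.7 244.2]
F [ 0.7 -0.1  4.5] open 0.0126 q [-0.04  0.45  1.27 -0.    1.42  0.11] fingers [ 0. -0. -1.]
```

```bash
python3 -m crank '[[[0,0,0],[2.5,-0.4,0],0],[[0,0,0],[2.5,-0.4,0],0],[[0,0,0],[0,0,0],0],[[0,0,0],[0,0,0],0]]'
python3 go.py c -.008 0 .235 0 0
python3 -m crank '[[[0,0,0],[2.5,-0.4,0],0],[[0,0,0],[0,0,0],0],[[0,0,0],[0,0,0],0]]'
python3 go.py c -.008 0 .235 0 0
```

```text
t: 19.3
tcp_pos: [0.6529, 0.0831, 0.2332]
eef_rot: [-1.134, 1.32, -1.32]
contact_force: [-1.4, -0.5, 6.5]
opening: 0.0128
turn [0.  0.  0.2] shift [-0.9 -0.5 -9.2] t 19.3 cab grasp now [ -7.2   0.7 244.2]
F [-1.4 -0.5  6.5] open 0.0128 q [-0.04  0.46  1.26 -0.    1.42  0.11] fingers [ 0. -0. -1.]
t: 19.55
tcp_pos: [0.6533, 0.0831, 0.2332]
eef_rot: [-1.137, 1.323, -1.318]
contact_force: [-7.7, -0.9, 10.5]
opening: 0.0125
turn [-0.  -0.2  0.2] shift [-1.3 -0.5 -9.2] t 19.55 cab grasp now [ -6.8   0.7 244.2]
F [-7.7 -0.9 10.5] open 0.0125 q [-0.04  0.46  1.25  0.    1.43  0.11] fingers [-0.  0. -1.]
```

```bash
python3 -m crank '[[[0,0,0],[0,0,0],0.4],[[0,0,0],[0,0,0],0.4],[[0,0,0],[0,0,0],0.4],[[0,0,0],[0,0,30],0.4],[[0,0,0],[0,0,35],0.3],[[0,0,0],[0,0,20],0],[[0,0,0],[0,0,0],0],[[0,0,0],[0,0,0],0]]'
python3 go.py c -.034 -.240 .32 0 0; python3 - <<'E'
from h import *
d=cam("scene");im=d["img"]
m=(im[:,:,0]>90)&(im[:,:,1]>35)&(im[:,:,1]<95)&(im[:,:,2]<50)
ys,xs=np.nonzero(m[170:260,330:420]); print("orange bbox",xs.min()+330,xs.max()+330,ys.min()+170,ys.max()+170)
th=np.radians(-8.47);R=np.array([[np.cos(th),-np.sin(th)],[np.sin(th),np.cos(th)]])
for p in((-.008,.06,.235),(-.008,-.06,.235)): print(px(d,[*(R@p[:2]+[.6599,.0814]),p[2]]))
E
```

```text
t: 20.22
tcp_pos: [0.656, 0.0828, 0.3182]
eef_rot: [-1.132, 1.319, -1.321]
contact_force: [0.1, -0.4, -0.6]
opening: -0.0002
turn [-0.   0.1  0.2] shift [ -65.1 -233.8   -9.2] t 20.22 cab grasp now [ -4.1   0.8 329.2]
F [ 0.1 -0.4 -0.6] open -0.0002 q [-0.04  0.43  1.1   0.    1.61  0.11] fingers [ 0.  0. -1.]
orange bbox 362 388 210 242
[[398.00307397 203.25918582]]
[[365.04806451 228.76890983]]
```

```bash
python3 -m crank '[[[0,0,0],[-8,-29,0],0],[[0,0,0],[-8,-29,0],0],[[0,0,0],[-8,-29,0],0],[[0,0,0],[-8,-29,0],0],[[0,0,0],[-8,-29,0],0],[[0,0,0],[-8,-29,0],0],[[0,0,0],[-8,-29,0],0],[[0,0,0],[-8,-29,0],0]]'
python3 -m crank '[[[0,0,0],[0,0,0],0],[[0,0,0],[0,0,0],0]]'
python3 go.py c -.034 -.240 .226 0 0; python3 - <<'E'
from h import *
d=cam("scene");im=d["img"]
m=(im[:,:,0]>90)&(im[:,:,1]>35)&(im[:,:,1]<95)&(im[:,:,2]<50)
ys,xs=np.nonzero(m[180:260,340:420]); print("orange bbox",xs.min()+340,xs.max()+340,ys.min()+180,ys.max()+180)
E
```

```text
t: 20.93
tcp_pos: [0.59, -0.1502, 0.3146]
eef_rot: [-1.136, 1.324, -1.317]
contact_force: [0.3, -0.4, -0.2]
opening: -0.0003
t: 21.1
tcp_pos: [0.5902, -0.1506, 0.3147]
eef_rot: [-1.134, 1.327, -1.319]
contact_force: [-0.2, 0.8, -0.6]
opening: 0.0001
turn [-0.1 -0.3  0.4] shift [  0.8  -0.4 -99.7] t 21.1 cab grasp now [ -34.8 -239.7  325.7]
F [-0.2  0.8 -0.6] open 0.0001 q [-0.43  0.33  1.25 -0.    1.56 -0.28] fingers [-0.  0. -1.]
orange bbox 373 400 195 223
```

```bash
python3 -m crank '[[[0,0,0],[1,0,-35],0],[[0,0,0],[0,0,-35],0],[[0,0,0],[0,0,-28],0],[[0,0,0],[0,0,0],0],[[0,0,0],[1.5,10,0],0],[[0,0,0],[1.5,10,0],0],[[0,0,0],[1.5,10,0],0],[[0,0,0],[0,0,0],0]]'
python3 go.py c -.034 -.167 .226 0 0
python3 -m crank '[[[0,0,0],[1.5,10,0],0],[[0,0,0],[1.5,10,0],0],[[0,0,0],[1.5,10,0],0],[[0,0,0],[0,0,0],0],[[0,0,0],[0,0,0],0]]'
python3 go.py c -.034 -.167 .226 0 0
```

```text
t: 21.82
tcp_pos: [0.5981, -0.1168, 0.2213]
eef_rot: [-1.133, 1.316, -1.32]
contact_force: [-0.4, 0.7, -0.5]
opening: 0.0002
turn [0.  0.1 0.1] shift [ 3.5 38.  -6.3] t 21.82 cab grasp now [ -31.9 -205.1  232.3]
F [-0.4  0.7 -0.5] open 0.0002 q [-0.38  0.38  1.42  0.    1.35 -0.23] fingers [ 0. -0. -1.]
t: 22.23
tcp_pos: [0.601, -0.0878, 0.2188]
eef_rot: [-1.135, 1.321, -1.317]
contact_force: [0.3, 0.7, -0.7]
opening: -0.0003
turn [-0.1 -0.1  0.1] shift [ 0.6  9.1 -3.8] t 22.23 cab grasp now [ -33.3 -176.1  229.8]
F [ 0.3  0.7 -0.7] open -0.0003 q [-0.33  0.38  1.42  0.    1.35 -0.18] fingers [-0.  0. -1.]
```

```bash
for i in 1; do python3 -m crank '[[[0,0,0],[0.7,5,0],0],[[0,0,0],[0.7,5,0],0]]'; python3 -m crank '[[[0,0,0],[0.7,5,0],0],[[0,0,0],[0,0,0],0],[[0,0,0],[0,0,0],0]]'; done
python3 go.py c -.034 -.167 .226 0 0;  python3 - <<'E'
from h import *
for n in("scene","top"):
    d=cam(n);im=d["img"].astype(int)
    m=(im[:,:,0]>90)&(im[:,:,1]<45)&(im[:,:,2]<45)
    c=(px(d,[.61,-.08,.22])[0]).astype(int); s=np.s_[c[1]-45:c[1]+45,c[0]-45:c[0]+45]
    ys,xs=np.nonzero(m[s]); print(n,c,"n",len(xs), len(xs) and (xs.min()+c[0]-45,xs.max()+c[0]-45,ys.min()+c[1]-45,ys.max()+c[1]-45))
    th=np.radians(-8.47);R=np.array([[np.cos(th),-np.sin(th)],[np.sin(th),np.cos(th)]])
    for y in(-.195,-.165,-.150): print(y,px(d,[*(R@[-.034,y]+[.6599,.0814]),.24]))
E
```

```text
t: 22.4
tcp_pos: [0.6022, -0.0795, 0.2186]
eef_rot: [-1.135, 1.322, -1.32]
contact_force: [-0.6, -2.8, 0.1]
opening: -0.0001
t: 22.65
tcp_pos: [0.6025, -0.0784, 0.2187]
eef_rot: [-1.14, 1.32, -1.325]
contact_force: [-3.8, -14.7, 1.1]
opening: -0.0004
turn [ 0.4 -0.2  0.3] shift [-0.8 -0.4 -3.7] t 22.65 cab grasp now [ -33.2 -166.4  229.7]
F [ -3.8 -14.7   1.1] open -0.0004 q [-0.31  0.38  1.42 -0.01  1.35 -0.15] fingers [-0.   -0.01 -1.  ]
scene [327 253] n 3 (np.int64(364), np.int64(371), np.int64(226), np.int64(230))
-0.195 [[316.37537606 252.32943704]]
-0.165 [[325.78467515 245.20191172]]
-0.15 [[330.41176437 241.69690085]]
top [329 220] n 0 0
-0.195 [[341.59399795 223.70830643]]
-0.165 [[328.88959852 222.18319749]]
-0.15 [[322.54099761 221.42107505]]
```

The tab has reached a hard stop exactly where "fully home" should be (15 N). I'll back off, retreat and verify.

```bash
python3 -m crank '[[[0,0,0],[0.3,2,0],0],[[0,0,0],[0,0,0],0],[[0,0,0],[0,0,0],0],[[0,0,0],[-3,-20,0],0],[[0,0,0],[-5,-25,0],0],[[0,0,0],[-8,-20,35],0],[[0,0,0],[-30,-20,30],0]]'
python3 -m crank '[[[0,0,0],[-30,-20,0],0],[[0,0,0],[-30,-20,0],0],[[0,0,0],[-30,-20,0],0],[[0,0,0],[-30,-20,0],0],[[0,0,0],[0,0,0],0],[[0,0,0],[0,0,0],0]]'
python3 go.py c -.034 -.167 .226 0 0;  python3 - <<'E'
from h import *
th=np.radians(-8.47);R=np.array([[np.cos(th),-np.sin(th)],[np.sin(th),np.cos(th)]])
def bb(im,m,s):
    ys,xs=np.nonzero(m[s]); return len(xs),(xs.min()+s[1].start,xs.max()+s[1].start,ys.min()+s[0].start,ys.max()+s[0].start) if len(xs) else 0
for n in("scene","top"):
    d=cam(n);im=d["img"].astype(int);r,g,b=im[:,:,0],im[:,:,1],im[:,:,2]
    P=lambda x,y,z: px(d,[*(R@[x,y]+[.6599,.0814]),z])[0].round(1)
    c=P(-.034,-.165,.22).astype(int); s=np.s_[c[1]-30:c[1]+30,c[0]-30:c[0]+30]
    print(n,"red",bb(im,(r>70)&(r>2.5*g)&(r>2.5*b),s),"drawn",P(-.034,-.195,.22),"home",P(-.034,-.15,.22))
    c=P(-.02,0,.23).astype(int); s=np.s_[c[1]-40:c[1]+40,c[0]-50:c[0]+50]
    print("orange",bb(im,(r>80)&(r>1.6*g)&(g>1.5*b),s),"shut ends",P(-.008,.06,.235),P(-.008,-.06,.235))
    # blue pack stripes not coloured; bottle & carton colours
    for nm,p,mask in(("bottle",[.547,.363,.1],(r>70)&(r>2.5*g)),("carton",[.50,-.371,.045],(r>120)&(r>1.6*g)&(g>1.3*b))):
        c=px(d,p)[0].astype(int); s=np.s_[max(c[1]-35,0):c[1]+35,max(c[0]-35,0):c[0]+35]; print(nm,c,bb(im,mask,s))
    c0=cv2.imread(f"pics/{n}0.png")[:,:,::-1].astype(int)
    for nm,p in(("bottle",[.547,.363,.08]),("jar",[.411,.367,.05]),("carton",[.50,-.371,.03])):
        c=px(d,p)[0].astype(int); s=np.s_[c[1]-20:c[1]+20,c[0]-20:c[0]+20]; print(nm,"mean diff",abs(im[s]-c0[s]).mean().round(1))
E
```

```text
t: 23.33
tcp_pos: [0.5618, -0.1557, 0.2796]
eef_rot: [-1.134, 1.324, -1.317]
contact_force: [-0.2, -0.7, 1.8]
opening: -0.0002
t: 23.83
tcp_pos: [0.4399, -0.2355, 0.2806]
eef_rot: [-1.132, 1.324, -1.322]
contact_force: [0.1, -0.6, 0.1]
opening: -0.0003
turn [-0.  -0.1  0.4] shift [161.8 156.7 -65.6] t 23.83 cab grasp now [-170.9 -345.9  291.6]
F [ 0.1 -0.6  0.1] open -0.0003 q [-0.72  0.14  1.58  0.    1.42 -0.56] fingers [-0.  0. -1.]
scene red (41, (np.int64(326), np.int64(335), np.int64(239), np.int64(246))) drawn [316.4 257.8] home [330.2 247.2]
orange (190, (np.int64(362), np.int64(400), np.int64(201), np.int64(239))) shut ends [398.  203.3] [365.  228.8]
bottle [399 174] (194, (np.int64(389), np.int64(413), np.int64(161), np.int64(208)))
carton [214 354] (264, (np.int64(204), np.int64(230), np.int64(351), np.int64(369)))
bottle mean diff 2.7
jar mean diff 6.2
carton mean diff 3.8
top red (15, (np.int64(321), np.int64(324), np.int64(217), np.int64(226))) drawn [341.2 224.9] home [322.4 222.7]
orange (190, (np.int64(234), np.int64(287), np.int64(199), np.int64(209))) shut ends [235.8 200.4] [286.  206.4]
bottle [159 255] (0, 0)
carton [436 267] (0, 0)
bottle mean diff 4.5
jar mean diff 5.4
carton mean diff 46.3
```

```bash
python3 -c "
from bench import job
print(job.close_job())"
```

```text
the job is handed in; nothing more can be done
None
```

The job is handed in at about 24 s of the 72 s allowed. I opened the door by its bar, laid the blue pack on it and pushed the pack inside. Then I lifted the door shut and slid the bolt home.

**Last checks**
- **Door:** the bar's ends are within about 2 px of where they should be when shut, in both cameras. The door met its stop with about 8 N while held.
- **Bolt:** the red tab is at the fully-home position in both cameras. It came to a hard stop at about 15 N within 1 mm of where I expected.
- **Pack:** the fingertips pushed it to about 10 mm inside the doorway plane. A picture taken mid-push put its rear edge about 12 mm inside. The last picture before closing showed the whole shelf clear. I did not look at the pack again after shutting the door.
- **Bottle, jar and carton:** unchanged in the scene camera. The top camera differed at the carton, probably because the arm was over it; I didn't confirm that.

**What went less smoothly**
- The wrist reached its range limit while tilting to push, so the pack went in at about 35° of tool tilt instead of more.
- While lifting the door the force reading briefly reached about 34 N. I eased it and carried on. I read the force only between moves, so a short peak above that could have been missed.

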